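# Hang the rinsing pot on the drip stand

## Task

Swing the folded-down wire bail of the perforated steel rinsing pot upright while the pot still stands on the bench. Then carry the pot by its bail to the drip stand, hang the bail in the dip of both prongs so that the pot hangs freely and upright, and let go. Do not tip the pot over and leave the low pan and the dental cast where they are.

Things in the scene. Friction and masses are not known exactly. Their poses are not given: they have to be found in the camera images.
- pot: Round open steel pot with rows of drain holes, 100 mm diameter, 70 mm high, about 0.3 kg, the only vessel with a wire bail. Origin at the centre of its underside, z up. The bail pivots about the pot's y axis, 62 mm above the underside; folded, it sticks out level to the pot's -x side (towards the robot within 30 degrees). The bail is a U of 4.4 mm wire, 110 mm wide.
- bail (a joint): Angle of the bail in rad: 0 folded down (level, sticking out to the pot's -x side), 1.57 upright above the pot, stop at 1.75. Starts between 0 and 0.25. Slight friction in the pivots: it stays where it is left.
- bail_grip (a point): Middle of the bail's cross-bar (along y, straight for 48 mm each way), 95 mm from the pivot axis: place to pinch, on a black sleeve 10 mm thick, 28 mm long that turns freely on the wire. Bail level: 62 mm above the bench, gap of 38 mm between sleeve and pot wall for a finger (open the fingers 25 to 40 mm). Upright: 157 mm above the pot's underside.
- drip_stand: Fixed stand: white tray 190 x 112 x 12 mm, steel post 100 mm behind the origin; from its top two 6 mm prongs, 60 mm apart (y = -30 and 30 mm), reach along the stand's -x (towards the robot within 20 degrees). Origin on the bench straight below the middle of the prongs' dip, z up.
- low_pan: Bystander: low steel pan without bail, 76 mm diameter, 38 mm high, origin at the centre of its underside. Leave it.
- cast: Bystander: white plaster dental cast, 51 x 58 x 31 mm, origin at the centre of its underside. Leave it.
- hang_point (a point): Where the middle of the bail's cross-bar hangs: 197 mm above the bench, in the prongs' dip (20 mm long), sleeve and fingers between the prongs. Axes as the stand's. The prongs end in upturned tips 24 mm in front of it, top at 213 mm; behind it they rise to 207 mm. Bring the bail in from the front, cross-bar above the tips, pot below the prongs, then lower.

How it is judged:
On the way:
1. the bail is upright (within about 15 degrees) while the pot stands on the bench (value of joint bail above 1.31 rad and height (world z) of pot below 0.01 m and angle between pot's own z axis and vertical below 0.15 rad), for 0.2 s.
At the end, for the whole second after the job is handed in: The bail's cross-bar lies in the dip of the prongs (its middle within 20 mm of the dip's middle along and across the prongs, 185 to 210 mm above the bench), the stand bears the pot, which hangs clear of the bench by more than 25 mm, within 14 degrees of upright, nearly still (below 50 mm/s) (x of bail_grip in the frame of drip_stand between -0.02 and 0.02 m and y of bail_grip in the frame of drip_stand between -0.02 and 0.02 m and height (world z) of bail_grip between 0.185 and 0.21 m and height (world z) of pot above 0.025 m and angle between pot's own z axis and vertical below 0.25 rad and contact force between pot and drip_stand above 1 N and linear speed of pot below 0.05 m/s); the robot touches nothing.
It fails at once if the pot is tipped by more than 40 degrees (angle between pot's own z axis and vertical above 0.7 rad).
It fails at once if the low pan is moved by more than 30 mm (distance of low_pan from where it was at the start of the episode above 0.03 m).
It fails at once if the cast is moved by more than 30 mm (distance of cast from where it was at the start of the episode above 0.03 m).
It also fails if it takes over 58 s, if anything falls off the work surface, if the arm or the gripper's body presses on something with over 40 N, if the wrist force passes 120 N, or if a joint passes its speed limit or range.

## Robot

A 6-joint arm with a two-finger parallel gripper is mounted at the origin on the work surface; the furniture and walls round the work are solid. World frame = base frame: x ahead of the robot, y to its left, z up, the work surface at z = 0. Lengths are in m, angles in rad, forces in N, time in s.
With the tool pointing down it reaches from about 0.3 to 0.875 m from the base axis. Payload 6.4 kg.
Tool frame: the origin (TCP) lies midway between the tips of the shut fingers; the grasp point (between the pads) lies 19 mm behind it; z points along the fingers, y is the line along which they close (so a half turn about z gives the same grasp; the last joint's range is limited). The gripper opens to 85 mm and grips with 20 to 120 N. Pads are 22 mm wide; open, the fingers measure 114 mm over their backs; the gripper's body (76 mm by 85 mm) begins 54 mm behind the grasp point. The pads swing forward as they close: fully open they stand 13 mm farther back than shut.
Start: joints at [-1.376, 0.181, 1.607, -0, 1.354, -0.206], TCP at [0.224, -0.529, 0.231] pointing down, gripper open.
Joint ranges: [-2.99, 2.99], [-0.89, 2.07], [0.3, 2.58], [-1.14, 4.28], [0, 2.63], [-3.12, 3.12]. Speed limits (rad/s): [2.57, 2.57, 3.01, 3.14, 3.14, 3.14].

## Interface

Orientations are given as a unit quaternion [w, x, y, z].
In Python, from bench import ctrl gives the robot as it stands.
- The arm moves only by the tool send_rows, never from a script. Its argument "motion" is a list of rows, each a list of 7 numbers: the turn, a rotation vector about the tool's x, y, z in degrees, then the shift along the tool's x, y, z in mm, then the closure, from -1 (fully open) to 1 (shut). In form: [[rx, ry, rz, tx, ty, tz, grip], ...]. A call has exactly 10 rows; each row shifts and turns the commanded pose from where the row before left it, along the tool's axes as they then stand; what a row does not reach is not made up. A row lasts 1/10 s, in which the tool goes at most 50 mm and 8.59 degrees, less where a joint would pass 70% of its speed; a pose out of reach is approached as far as the arm can. A call is refused whole if a number of a shift passes 50 or a number of a turn 8.59, either way. A call with a gripper value outside its range is refused whole. The fingers move at their own pace and stop on an object; the grip force is fixed at half the most. Time passes only in rows, so rows that do not move let the fingers close, or fill a call up. It gives the time, the measured TCP pose, the force, the opening and the grip force at its end, in the units of the state.
- ctrl.get_obs(): the state, without advancing time (a new reading comes with each control period).
- ctrl.camera(name): name is "scene" or "top" or "wrist"; returns a dict with "color" (400x640x3 uint8, red, green, blue), "z_map" (400x640 float32, m along the optical axis (not along the pixel's ray), 0 where there is no reading), "mtx" (3x3 intrinsics, pixels), "extrinsics" (4x4, takes a point from camera to world coordinates); the wrist camera has in their place "hand_eye" (4x4, takes a point from camera to tool coordinates, whose origin is the TCP and whose axes are the flange's). Camera axes: x right, y down, z forward; pixel columns grow to the right and rows downward; lengths in m; the calibration is good to about 2 mm. A picture is of the moment at which its call begins: read the wrist's pose just before it.
- ctrl.hand_in(): hands the job in; it is judged then, once.
The state is a dict: "time_s": time; "q": joint angles; "dq": joint speeds; "joint_efforts": joint torques, N m; "eef_pos": TCP position; "eef_rot": TCP orientation; "wrist_force": force on the tool from outside, world axes, zero at the start; "torque": the same for the moment, N m; "opening": opening from 0.0 (shut) to 1.0 (fully open); "grasp_force": force on a finger pad.
Only numpy, scipy, OpenCV 4.12 (cv2) and the standard library are available. Lean on these libraries where they do the work, as an engineer would, in place of code of your own. Each camera call takes 0.05 s, during which the arm holds its last target. There are 200 camera calls.

## Working session

There is one attempt and no reset: what is moved stays moved. The work goes in short steps, Python scripts to look and compute and a tool call to move; the robot and the scene stay as the last step left them, time stands still between calls to the robot, and variables do not carry over. Pictures are saved under pics/ and viewed, at most 10 in all, crops included, and the job is handed in when it is done.

Besides the shell and the picture viewer there is one more tool, called after "Request:" in YAML: its name, and indented under it one key for each argument. send_rows: Moves the arm, as the interface text tells. Its arguments: {"type":"object","properties":{"motion":{"type":"array","items":{"type":"array","items":{"type":"number"}}}},"required":["motion"]}

```bash
mkdir -p pics
cat > h.py <<'E'
import numpy as np, cv2
from bench import ctrl
from scipy.spatial.transform import Rotation as R
def cam(n):
    o=ctrl.get_obs(); c=ctrl.camera(n)
    if n=="wrist":
        T=np.eye(4); q=o["eef_rot"]; T[:3,:3]=R.from_quat([q[1],q[2],q[3],q[0]]).as_matrix(); T[:3,3]=o["eef_pos"]
        c["T"]=T@c["hand_eye"]
    else: c["T"]=c["extrinsics"]
    v,u=np.mgrid[0:400,0:640]; z=c["z_map"]; K=c["mtx"]
    P=np.stack([(u-K[0,2])/K[0,0]*z,(v-K[1,2])/K[1,1]*z,z],-1)
    c["P"]=P@c["T"][:3,:3].T+c["T"][:3,3]; c["P"][z<=0]=np.nan
    return c
def save(c,n): cv2.imwrite("pics/"+n+".png",c["color"][:,:,::-1])
E
python3 - <<'E'
from h import *
o=ctrl.get_obs();print(o)
for n in("top","scene"):
    c=cam(n);save(c,n+"0");np.savez(n+"0.npz",P=c["P"],color=c["color"],T=c["T"],K=c["mtx"])
    print(n,c["T"].round(3),c["mtx"])
a=cv2.imread("pics/top0.png");b=cv2.imread("pics/scene0.png")
cv2.imwrite("pics/both0.png",cv2.resize(np.vstack([a,b]),(480,600)))
E
```

```text
{'time_s': 0.0, 'q': array([-1.37632605e+00,  1.81532506e-01,  1.60799069e+00, -3.78376239e-05,
        1.35378360e+00, -2.06299832e-01]), 'dq': array([-1.17273982e-03,  4.15776994e-04, -6.81228913e-04, -4.87276422e-05,
        4.28873841e-04, -1.18147677e-03]), 'joint_efforts': array([-1.94335407e-03, -4.44874084e+01, -3.51339304e+01, -5.39960238e-04,
        9.21019411e-03,  1.84201940e-05]), 'eef_pos': array([ 0.22422175, -0.52889352,  0.23039731]), 'eef_rot': array([-8.57162102e-04,  9.79988833e-01,  1.99050628e-01, -1.34019126e-05]), 'wrist_force': array([-0.11742661,  0.39237449, -0.2737904 ]), 'torque': array([-0.02546891,  0.02132883,  0.00622282]), 'grasp_force': 0.0, 'opening': 0.9981286110062622}
top [[-2.000e-03 -9.800e-01  1.980e-01  3.070e-01]
 [-1.000e+00  2.000e-03 -1.000e-03  2.030e-01]
 [ 0.000e+00 -1.980e-01 -9.800e-01  1.155e+00]
 [ 0.000e+00  0.000e+00  0.000e+00  1.000e+00]] [[454.04370203   0.         317.85610966]
 [  0.         454.04370203 197.98336892]
 [  0.           0.           1.        ]]
scene [[ 0.993 -0.09   0.074  0.437]
 [-0.116 -0.746  0.656 -0.377]
 [-0.004 -0.66  -0.751  0.787]
 [ 0.     0.     0.     1.   ]] [[365.23451667   0.         318.12185661]
 [  0.         365.23451667 199.93549944]
 [  0.           0.           1.        ]]
```

View pics/top0.png

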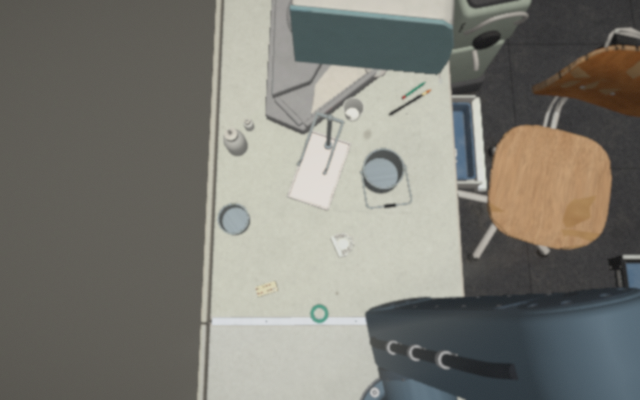

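View pics/scene0.png

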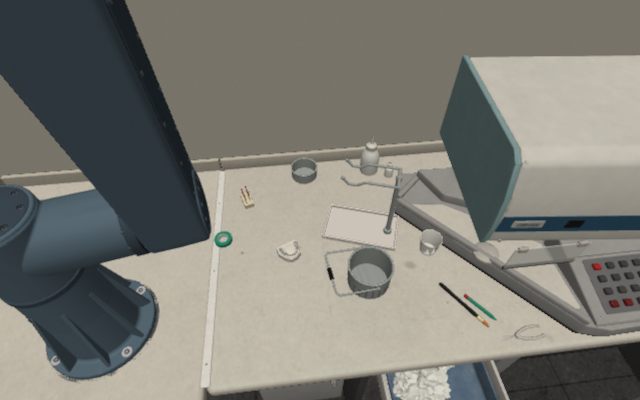

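The top view shows the pot at (383,170), with its bail towards the robot and the sleeve at (390,206). The stand's prongs run from about (330,120) to the tips at (302,163) and (325,172). The low pan is at (235,219) and the cast at (343,244).

Run:
```python
from h import *
for n,box,sb in(("top",(350,425,140,225),(285,355,105,185)),("scene",(320,405,240,305),(335,410,150,245))):
    d=np.load(n+"0.npz");P=d["P"];C=d["color"].astype(int)
    x0,x1,y0,y1=box;p=P[y0:y1,x0:x1].reshape(-1,3);c=C[y0:y1,x0:x1].reshape(-1,3)
    rim=p[(p[:,2]>.064)&(p[:,2]<.076)]
    # algebraic circle fit, reject outliers
    for k in range(6):
        A=np.c_[rim[:,:2],np.ones(len(rim))];s=np.linalg.lstsq(A,(rim[:,:2]**2).sum(1),rcond=None)[0];cc=s[:2]/2;r=np.sqrt(s[2]+cc@cc)
        e=abs(np.hypot(*(rim[:,:2]-cc).T)-r);rim=rim[e<max(.004,np.percentile(e,80))]
    print(n,"pot",cc.round(4),r.round(4),len(rim))
    dark=c.max(1)<45
    v,u=np.mgrid[y0:y1,x0:x1];uv=np.c_[u.ravel(),v.ravel()][dark];print("dark",dark.sum(),uv.mean(0) if len(uv) else 0,np.ptp(uv,axis=0) if len(uv) else 0,np.nanmedian(p[dark],axis=0))
    K=d["K"];T=d["T"];m=np.r_[uv.mean(0),1];ray=T[:3,:3]@np.linalg.inv(K)@m
    for h in(.062,.085):print(" ray@",h,(T[:3,3]+ray*(h-T[2,3])/ray[2]).round(4))
    x0,x1,y0,y1=sb;p=P[y0:y1,x0:x1].reshape(-1,3);q=p[(p[:,2]>.18)&(p[:,2]<.23)]
    q=q[np.argsort(q[:,0])];print("prongs",len(q));print(q[::max(1,len(q)//40)].round(3).tolist())
```

```text
top pot [0.5769 0.0382] 0.0703 131
dark 0 0 0 [nan nan nan]
 ray@ 0.062 [nan nan nan]
 ray@ 0.085 [nan nan nan]
prongs 442
[[0.552, 0.189, 0.212], [0.56, 0.185, 0.205], [0.571, 0.247, 0.208], [0.574, 0.247, 0.213], [0.579, 0.178, 0.195], [0.583, 0.182, 0.194], [0.588, 0.178, 0.195], [0.593, 0.239, 0.195], [0.596, 0.174, 0.199], [0.6, 0.237, 0.194], [0.604, 0.169, 0.209], [0.607, 0.174, 0.207], [0.611, 0.169, 0.207], [0.616, 0.167, 0.208], [0.62, 0.165, 0.21], [0.623, 0.163, 0.207], [0.628, 0.163, 0.206], [0.632, 0.165, 0.208], [0.637, 0.226, 0.207], [0.642, 0.158, 0.206], [0.646, 0.224, 0.208], [0.65, 0.22, 0.208], [0.655, 0.151, 0.207], [0.659, 0.151, 0.209], [0.664, 0.149, 0.209], [0.668, 0.151, 0.21], [0.671, 0.147, 0.209], [0.673, 0.151, 0.21], [0.674, 0.178, 0.206], [0.675, 0.162, 0.209], [0.676, 0.169, 0.201], [0.677, 0.182, 0.193], [0.678, 0.182, 0.197], [0.679, 0.176, 0.212], [0.68, 0.173, 0.214], [0.682, 0.178, 0.215], [0.684, 0.195, 0.21], [0.686, 0.204, 0.207], [0.687, 0.195, 0.208], [0.69, 0.204, 0.208], [0.694, 0.206, 0.208]]
scene pot [0.5762 0.0394] 0.0703 164
dark 28 [329.85714286 273.35714286] [ 4 10] [0.50674876 0.027131   0.07523396]
 ray@ 0.062 [0.5082 0.0345 0.062 ]
 ray@ 0.085 [0.506  0.0215 0.085 ]
prongs 415
  return np.nanmean(a, axis, out=out, keepdims=keepdims)
<stdin>:13: RuntimeWarning: Mean of empty slice.
  ret = um.true_divide(
```

Run:
```python
from h import *
from scipy.optimize import least_squares as LS
allp=[];pr=[]
for n,box,sb in(("top",(355,420,140,215),(285,355,105,185)),("scene",(320,405,240,305),(335,410,150,245))):
    d=np.load(n+"0.npz");P=d["P"];C=d["color"].astype(int)
    x0,x1,y0,y1=box;p=P[y0:y1,x0:x1].reshape(-1,3)
    w=p[(p[:,2]>.064)&(p[:,2]<.076)]
    f=lambda s:np.hypot(w[:,0]-s[0],w[:,1]-s[1])-.049
    s=min((LS(f,(a,b),loss="cauchy",f_scale=.002) for a in(.57,.61) for b in(.03,.06)),key=lambda s:s.cost);cc=s.x
    print(n,"pot",cc.round(4),s.cost,(abs(f(cc))<.004).sum(),len(w))
    far=np.hypot(*(p[:,:2]-cc).T);b=p[(p[:,2]>.04)&(far>.06)&(far<.13)];b=b[np.argsort(b[:,1])]
    print("bail",len(b));print(b[::max(1,len(b)//25)].round(3).tolist())
    x0,x1,y0,y1=sb;p=P[y0:y1,x0:x1].reshape(-1,3);pr.append(p[(p[:,2]>.185)&(p[:,2]<.22)&(p[:,0]<.66)])
q=np.vstack(pr)
for s0 in(-1,1):
    # split prongs by coordinate across -19.5deg
    t=np.radians(-19.5);n_=np.array([-np.sin(t),np.cos(t)]);a=(q[:,:2]-[.584,.210])@n_
    k=q[(a*s0>.015)&(a*s0<.045)];g=np.polyfit(k[:,0],k[:,1],1);print("prong",np.degrees(np.arctan(g[0])),g, "xmin",np.sort(k[:,0])[[3,10]])
    dip=k[k[:,2]<.1975];print(" low pts",dip[:,:2].mean(0),np.sort(dip[:,0])[[3,-4]])
d=np.load("scene0.npz")
```

```text
top pot [0.601 0.042] 0.0022419071763178505 271 463
bail 198
[[0.523, -0.025, 0.07], [0.542, -0.022, 0.073], [0.551, -0.021, 0.068], [0.536, -0.021, 0.068], [0.553, -0.019, 0.067], [0.562, -0.018, 0.074], [0.566, -0.017, 0.067], [0.582, -0.016, 0.064], [0.515, -0.011, 0.075], [0.509, -0.001, 0.076], [0.512, 0.006, 0.075], [0.512, 0.018, 0.073], [0.509, 0.021, 0.077], [0.504, 0.026, 0.078], [0.504, 0.031, 0.077], [0.51, 0.035, 0.072], [0.506, 0.038, 0.079], [0.504, 0.043, 0.078], [0.507, 0.05, 0.075], [0.503, 0.059, 0.073], [0.502, 0.067, 0.078], [0.503, 0.078, 0.072], [0.523, 0.085, 0.069], [0.536, 0.087, 0.067], [0.52, 0.088, 0.073], [0.554, 0.089, 0.067], [0.537, 0.09, 0.073], [0.558, 0.092, 0.072], [0.564, 0.094, 0.068]]
scene pot [0.6019 0.0397] 0.003025811200683229 344 602
bail 233
[[0.523, -0.026, 0.073], [0.543, -0.024, 0.069], [0.541, -0.023, 0.073], [0.544, -0.022, 0.07], [0.55, -0.021, 0.071], [0.518, -0.02, 0.072], [0.562, -0.019, 0.069], [0.577, -0.018, 0.067], [0.515, -0.014, 0.074], [0.514, -0.003, 0.073], [0.511, 0.007, 0.073], [0.508, 0.016, 0.075], [0.508, 0.02, 0.076], [0.509, 0.025, 0.076], [0.51, 0.03, 0.075], [0.504, 0.035, 0.072], [0.509, 0.04, 0.076], [0.506, 0.048, 0.072], [0.505, 0.06, 0.073], [0.502, 0.072, 0.072], [0.508, 0.082, 0.072], [0.518, 0.086, 0.07], [0.535, 0.087, 0.069], [0.554, 0.089, 0.067], [0.54, 0.089, 0.068], [0.568, 0.091, 0.069]]
prong -19.040530930771318 [-0.34511907  0.37969936] xmin [0.5522462 0.5538   ]
 low pts [0.57885267 0.18005567] [0.56685497 0.59092626]
prong -19.073032539218904 [-0.34575402  0.44356077] xmin [0.57182026 0.57383328]
 low pts [0.59799224 0.2367597 ] [0.58632718 0.60911033]
```

Request:
send_rows:
  motion:
    - [0,0,-8.45,0,0,0,0.2]
    - [0,0,-8.45,0,0,0,0.2]
    - [0,0,-8.45,0,0,0,0.2]
    - [0,0,-8.45,0,0,0,0.2]
    - [0,0,-8.45,0,0,0,0.2]
    - [0,0,-8.45,0,0,0,0.2]
    - [0,0,-8.45,0,0,0,0.2]
    - [0,0,-8.45,0,0,0,0.2]
    - [0,0,-8.4,0,0,0,0.2]
    - [0,0,0,0,0,0,0.2]

```text
time_s: 1.1
eef_pos: [0.2243, -0.5291, 0.2308]
eef_rot: [-0.0, 0.649, 0.761, 0.0]
wrist_force: [-0.1, 0.4, -0.1]
opening: 0.4
grasp_force: 0.0
```

Request:
send_rows:
  motion:
    - [0,0,0,25,18,0,0.2]
    - [0,0,0,25,18,0,0.2]
    - [0,0,0,25,18,0,0.2]
    - [0,0,0,25,18,0,0.2]
    - [0,0,0,25,18,0,0.2]
    - [0,0,0,25,18,0,0.2]
    - [0,0,0,25,18,0,0.2]
    - [0,0,0,25,18,0,0.2]
    - [0,0,0,25,18,0,0.2]
    - [0,0,0,25,18,0,0.2]

```text
time_s: 2.1
eef_pos: [0.3635, -0.2532, 0.2312]
eef_rot: [-0.0, 0.652, 0.759, 0.0]
wrist_force: [0.1, 0.2, 1.2]
opening: 0.398
grasp_force: 0.0
```

Request:
send_rows:
  motion:
    - [0,0,0,25,18,0,0.2]
    - [0,0,0,25,18,0,0.2]
    - [0,0,0,25,18,0,0.2]
    - [0,0,0,25,18,0,0.2]
    - [0,0,0,25,18,0,0.2]
    - [0,0,0,25,18,0,0.2]
    - [0,0,0,25,18,0,0.2]
    - [0,0,0,25,18,0,0.2]
    - [0,0,0,25,18,0,0.2]
    - [0,0,0,0,0,0,0.2]

```text
time_s: 3.1
eef_pos: [0.4889, -0.0043, 0.2311]
eef_rot: [-0.0, 0.65, 0.76, 0.0]
wrist_force: [0.1, 0.1, -0.3]
opening: 0.395
grasp_force: 0.0
```

```bash
cat >> h.py <<'E'
def pose():
    o=ctrl.get_obs();q=o["eef_rot"];M=R.from_quat([q[1],q[2],q[3],q[0]]).as_matrix()
    print("t",o["time_s"],"pos",np.round(o["eef_pos"],4),"yaw y_tool",np.degrees(np.arctan2(M[1,1],M[0,1])).round(2),"tilt",np.degrees(np.arccos(-M[2,2])).round(2),"F",np.round(o["wrist_force"],1),"open",round(o["opening"],3),"g",round(o["grasp_force"],1),"q6",o["q"][5].round(2))
    return np.array(o["eef_pos"]),M
def shift(target):
    p,M=pose();print("tool shift mm",((np.array(target)-p)@M*1000).round(1))
E
python3 - <<'E'
from h import *
shift([.508,.026,.053])
c=cam("wrist");save(c,"w1");np.savez("w1.npz",P=c["P"],color=c["color"],T=c["T"],K=c["mtx"])
P=c["P"].reshape(-1,3);C=c["color"].reshape(-1,3).astype(int)
m=(P[:,2]>.05)&(P[:,2]<.1)&(np.hypot(P[:,0]-.508,P[:,1]-.026)<.06)&(P[:,0]<.53)
q=P[m];g=np.polyfit(q[:,1],q[:,0],1);print(len(q),"bar yaw",np.degrees(-np.arctan(g[0])),q.mean(0))
d=m&(C.max(1)<50);print("sleeve",d.sum(),P[d].mean(0),np.percentile(P[d],[3,50,97],axis=0).round(4).tolist())
E
```

```text
t 3.1 pos [ 0.4889 -0.0043  0.2311] yaw y_tool 8.93 tilt 0.06 F [ 0.1  0.1 -0.3] open 0.395 g 0.0 q6 -0.41
tool shift mm [ 26.7  23.5 178.2]
1045 bar yaw 6.333206314674631 [0.50761887 0.03179552 0.07367576]
sleeve 349 [0.50543839 0.02970873 0.0753216 ] [[0.5009, 0.0166, 0.0722], [0.5053, 0.0299, 0.0756], [0.5102, 0.0424, 0.0772]]
```

View pics/w1.png

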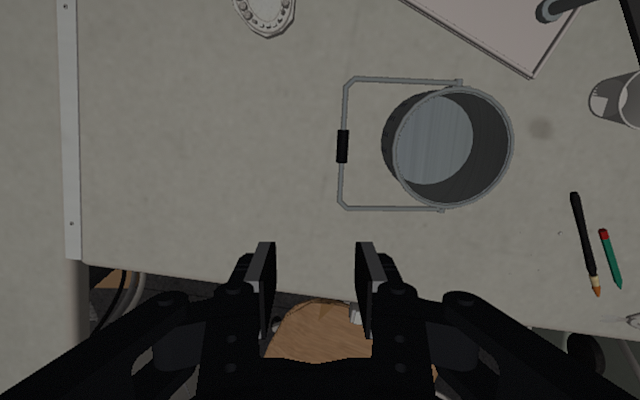

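The wrist view shows the sleeve at (342,146) between the bar ends (346,88) and (341,205). It measures at (0.5055, 0.030, 0.072), with the pot's yaw about 6.4°. I'll align with it and go down.

Request:
send_rows:
  motion:
    - [0,0,2.5,0,0,0,0.2]
    - [0,0,0,16,10,20,0.2]
    - [0,0,0,16,10,20,0.2]
    - [0,0,0,0,0,30,0.2]
    - [0,0,0,0,0,30,0.2]
    - [0,0,0,0,0,20,0.2]
    - [0,0,0,0,0,10,0.2]
    - [0,0,0,0,0,0,0.2]
    - [0,0,0,0,0,0,0.2]
    - [0,0,0,0,0,0,0.2]

```text
time_s: 4.15
eef_pos: [0.5055, 0.0266, 0.1027]
eef_rot: [0.001, 0.666, 0.746, 0.001]
wrist_force: [0.5, -0.8, -0.0]
opening: 0.398
grasp_force: 0.0
```

Run:
```python
from h import *
c=cam("wrist");save(c,"w2")
P=c["P"].reshape(-1,3);C=c["color"].reshape(-1,3).astype(int)
m=(P[:,2]>.055)&(P[:,2]<.085)&(np.hypot(P[:,0]-.508,P[:,1]-.026)<.06)&(P[:,0]<.53)
d=m&(C.max(1)<50);print("sleeve",d.sum(),np.percentile(P[d],[3,50,97],axis=0).round(4).tolist())
w=m&~d;q=P[w];g=np.polyfit(q[:,1],q[:,0],1);print(len(q),np.degrees(-np.arctan(g[0])))
shift([.5055,.0297,.053])
```

```text
sleeve 972 [[0.5007, 0.0163, 0.0713], [0.5059, 0.0303, 0.0753], [0.5112, 0.0427, 0.077]]
1646 6.782069529366125
t 4.2 pos [0.5054 0.0268 0.1027] yaw y_tool 6.44 tilt 0.14 F [ 0.3 -0.8  0.4] open 0.399 g 0.0 q6 -0.29
tool shift mm [ 2.9  0.3 49.7]
```

View pics/w2.png

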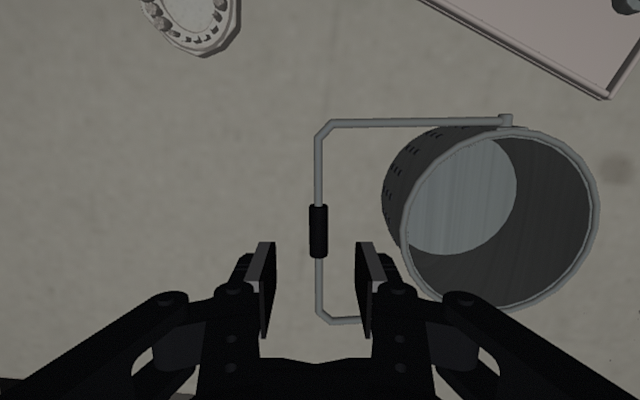

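The sleeve at (318,231) is centred between the pads. I'll descend and close.

Request:
send_rows:
  motion:
    - [0,0,0,3,0,10,0.2]
    - [0,0,0,0,0,15,0.2]
    - [0,0,0,0,0,15,0.2]
    - [0,0,0,0,0,10,0.2]
    - [0,0,0,0,0,0,0.2]
    - [0,0,0,0,0,0,1]
    - [0,0,0,0,0,0,1]
    - [0,0,0,0,0,0,1]
    - [0,0,0,0,0,0,1]
    - [0,0,0,0,0,0,1]

```text
time_s: 5.2
eef_pos: [0.5047, 0.0301, 0.0518]
eef_rot: [0.001, 0.666, 0.746, 0.0]
wrist_force: [1.6, 0.4, 0.1]
opening: 0.092
grasp_force: 58.4
```

Run:
```python
from h import *
p,M=pose()
# arc about pivot: pot centre = sleeve + 95cos(th)
th=.105; n=15
a=np.linspace(th,1.55,n+1);d=np.c_[95*np.cos(a),95*np.sin(a)]
print(np.c_[a[1:],-np.diff(d[:,0]),-np.diff(d[:,1])].round(2))
```

```text
t 5.2 pos [0.5047 0.0301 0.0518] yaw y_tool 6.46 tilt 0.09 F [1.6 0.4 0.1] open 0.092 g 58.4 q6 -0.29
[[ 0.2   1.4  -9.04]
 [ 0.3   2.26 -8.86]
 [ 0.39  3.1  -8.61]
 [ 0.49  3.91 -8.27]
 [ 0.59  4.69 -7.85]
 [ 0.68  5.43 -7.37]
 [ 0.78  6.11 -6.81]
 [ 0.88  6.74 -6.19]
 [ 0.97  7.3  -5.51]
 [ 1.07  7.8  -4.79]
 [ 1.16  8.22 -4.01]
 [ 1.26  8.57 -3.21]
 [ 1.36  8.84 -2.37]
 [ 1.45  9.02 -1.51]
 [ 1.55  9.13 -0.63]]
```

Request:
send_rows:
  motion:
    - [0,0,0,0,1.4,-9.0,1]
    - [0,0,0,0,2.3,-8.9,1]
    - [0,0,0,0,3.1,-8.6,1]
    - [0,0,0,0,3.9,-8.3,1]
    - [0,0,0,0,4.7,-7.9,1]
    - [0,0,0,0,5.4,-7.4,1]
    - [0,0,0,0,6.1,-6.8,1]
    - [0,0,0,0,0,0,1]
    - [0,0,0,0,0,0,1]
    - [0,0,0,0,0,0,1]

```text
time_s: 6.2
eef_pos: [0.5306, 0.033, 0.1078]
eef_rot: [-0.0, 0.666, 0.746, -0.0]
wrist_force: [-1.7, -1.7, 1.3]
opening: 0.095
grasp_force: 58.7
```

Run:
```python
from h import *
pose()
c=cam("scene");save(c,"s2")
```

```text
t 6.2 pos [0.5306 0.033  0.1078] yaw y_tool 6.47 tilt 0.03 F [-1.7 -1.7  1.3] open 0.095 g 58.7 q6 -0.27
```

View pics/s2.png

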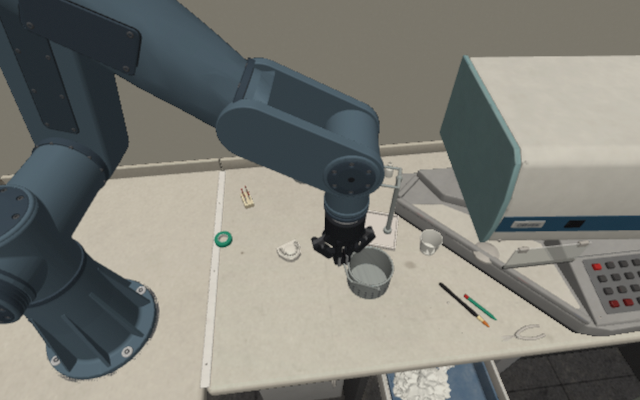

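The pot at (369,273) stands unmoved and the bail follows the fingers; the forces are small. I'll carry on with the arc.

Request:
send_rows:
  motion:
    - [0,0,0,0,6.7,-6.2,1]
    - [0,0,0,0,7.3,-5.5,1]
    - [0,0,0,0,7.8,-4.8,1]
    - [0,0,0,0,8.2,-4.0,1]
    - [0,0,0,0,8.6,-3.2,1]
    - [0,0,0,0,8.8,-2.4,1]
    - [0,0,0,0,9.0,-1.5,1]
    - [0,0,0,0,8.0,-0.5,1]
    - [0,0,0,0,0,0,1]
    - [0,0,0,0,0,0,1]

```text
time_s: 7.25
eef_pos: [0.5971, 0.0406, 0.138]
eef_rot: [0.002, 0.666, 0.746, 0.001]
wrist_force: [-0.4, 1.0, 8.4]
opening: 0.091
grasp_force: 59.4
```

Request:
send_rows:
  motion:
    - [0,0,0,0,0,0,1]
    - [0,0,0,0,0,0,1]
    - [0,0,0,0,0,0,1]
    - [0,0,0,0,0,0,1]
    - [0,0,0,0,0,0,1]
    - [0,0,0,0,0,0,1]
    - [0,0,0,0,0,0,1]
    - [0,0,0,0,0,0,1]
    - [0,0,0,0,0,0,1]
    - [0,0,0,0,0,0,1]

```text
time_s: 8.25
eef_pos: [0.5968, 0.0406, 0.138]
eef_rot: [0.001, 0.666, 0.746, 0.001]
wrist_force: [-0.6, 1.6, 7.1]
opening: 0.092
grasp_force: 59.4
```

Run:
```python
from h import *
p,M=pose()
from scipy.optimize import least_squares as LS
c=cam("scene");save(c,"s3");P=c["P"].reshape(-1,3)
m=(np.hypot(P[:,0]-.60,P[:,1]-.041)<.075)
w=P[m&(P[:,2]>.062)&(P[:,2]<.076)];f=lambda s:np.hypot(w[:,0]-s[0],w[:,1]-s[1])-.049
print("pot",LS(f,(.6,.04),loss="cauchy",f_scale=.002).x, "rim z pct", np.percentile(w[:,2],[50,90,97]))
```

```text
t 8.25 pos [0.5968 0.0406 0.138 ] yaw y_tool 6.47 tilt 0.24 F [-0.6  1.6  7.1] open 0.092 g 59.4 q6 -0.24
pot [0.60130621 0.03915774] rim z pct [0.07064469 0.07314517 0.0742029 ]
```

Request:
send_rows:
  motion:
    - [0,0,0,0,0,-4,1]
    - [0,0,0,0,0,-8,1]
    - [0,0,0,0,0,-10,1]
    - [0,0,0,0,0,-10,1]
    - [0,0,0,0,0,-12,1]
    - [0,0,0,0,0,-12,1]
    - [0,0,0,0,0,-12,1]
    - [0,0,0,0,0,-10,1]
    - [0,0,0,0,0,-6,1]
    - [0,0,0,0,0,0,1]

```text
time_s: 9.3
eef_pos: [0.5954, 0.0403, 0.2216]
eef_rot: [0.001, 0.666, 0.746, 0.001]
wrist_force: [0.3, 0.4, -4.4]
opening: 0.089
grasp_force: 58.7
```

Run:
```python
from h import *
shift([.49,.12,.222])
```

```text
t 9.3 pos [0.5954 0.0403 0.2216] yaw y_tool 6.46 tilt 0.12 F [ 0.3  0.4 -4.4] open 0.089 g 58.7 q6 -0.24
tool shift mm [ 91.1 -95.8  -0.6]
```

Request:
send_rows:
  motion:
    - [0,0,0,4,-4,0,1]
    - [0,0,0,8,-8,0,1]
    - [0,0,0,11,-12,0,1]
    - [0,0,0,12,-13,0,1]
    - [0,0,0,13,-14,0,1]
    - [0,0,0,13,-14,0,1]
    - [0,0,0,12,-13,0,1]
    - [0,0,0,10,-10,0,1]
    - [0,0,0,6,-6,0,1]
    - [0,0,0,2,-2,0,1]

```text
time_s: 10.3
eef_pos: [0.4885, 0.1206, 0.2203]
eef_rot: [0.0, 0.666, 0.746, 0.0]
wrist_force: [0.7, -0.2, -3.7]
opening: 0.088
grasp_force: 58.7
```

Request:
send_rows:
  motion:
    - [0,0,2.5,0,0,0,1]
    - [0,0,3,0,0,0,1]
    - [0,0,3,0,0,0,1]
    - [0,0,3,0,0,0,1]
    - [0,0,3,0,0,0,1]
    - [0,0,3,0,0,0,1]
    - [0,0,3,0,0,0,1]
    - [0,0,3,0,0,0,1]
    - [0,0,2,0,0,0,1]
    - [0,0,0,0,0,0,1]

```text
time_s: 11.3
eef_pos: [0.4897, 0.1196, 0.2203]
eef_rot: [0.0, 0.815, 0.58, 0.0]
wrist_force: [0.2, -0.8, -3.5]
opening: 0.09
grasp_force: 58.7
```

Run:
```python
from h import *
h=np.array([.587,.209]);x=np.array([np.cos(np.radians(-19)),np.sin(np.radians(-19))])
shift([*(h-.075*x),.222])
shift([*h,.222])
c=cam("scene");save(c,"s4")
```

```text
t 11.3 pos [0.4897 0.1196 0.2203] yaw y_tool -19.08 tilt 0.03 F [ 0.2 -0.8 -3.5] open 0.09 g 58.7 q6 0.34
tool shift mm [116.2 -12.2  -1.7]
t 11.3 pos [0.4897 0.1196 0.2203] yaw y_tool -19.08 tilt 0.03 F [ 0.2 -0.8 -3.5] open 0.09 g 58.7 q6 0.34
tool shift mm [116.3  62.8  -1.7]
```

View pics/s4.png

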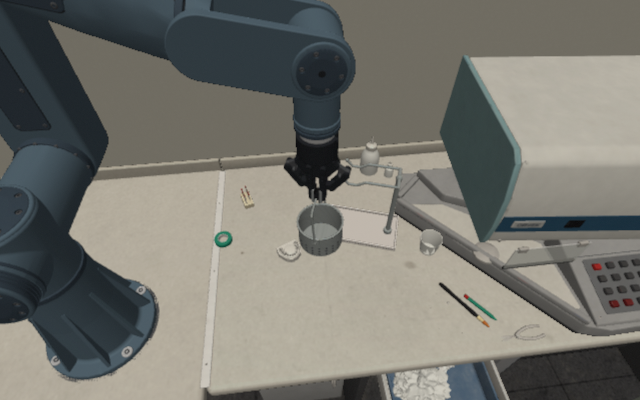

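Request:
send_rows:
  motion:
    - [0,0,0,4,0,0,1]
    - [0,0,0,8,-1,0,1]
    - [0,0,0,12,-2,0,1]
    - [0,0,0,15,-2,0,1]
    - [0,0,0,18,-2,0,1]
    - [0,0,0,18,-2,0,1]
    - [0,0,0,16,-2,0,1]
    - [0,0,0,13,-1,0,1]
    - [0,0,0,8,0,0,1]
    - [0,0,0,4,0,0,1]

```text
time_s: 12.35
eef_pos: [0.5158, 0.2344, 0.2202]
eef_rot: [-0.0, 0.814, 0.581, -0.0]
wrist_force: [0.2, 0.2, -4.0]
opening: 0.092
grasp_force: 58.7
```

Run:
```python
from h import *
p,M=pose()
c=cam("wrist");save(c,"w5");P=c["P"].reshape(-1,3)
h=np.array([.587,.209]);t=np.radians(-19);x=np.array([np.cos(t),np.sin(t)]);y=np.array([-x[1],x[0]])
a=(P[:,:2]-h)@x;b=(P[:,:2]-h)@y
m=(P[:,2]>.185)&(P[:,2]<.22)&(a>-.04)&(a<.06)
for s in(-1,1):
    k=m&(b*s>.02)&(b*s<.042);print(s,k.sum(),np.percentile(b[k],[5,50,95]).round(4) if k.any() else 0)
    if k.any():
        for lo in np.arange(-.035,.05,.005):
            j=k&(a>lo)&(a<lo+.005)
            if j.sum()>3:print("  %.3f z %.4f b %.4f n%d"%(lo,np.median(P[j,2]),np.median(b[j]),j.sum()))
# cross-bar
B=(P[:,2]>.225)&(P[:,2]<.255)&(abs(a+.075)<.03)&(abs(b)>.02)&(abs(b)<.06);print("bar",B.sum(),[ (a[B&(b*s>0)].mean().round(4),P[B&(b*s>0),2].mean().round(4)) for s in(-1,1)], np.percentile(b[B],[2,98]))
```

```text
t 12.35 pos [0.5158 0.2344 0.2202] yaw y_tool -18.99 tilt 0.01 F [ 0.2  0.2 -4. ] open 0.092 g 58.7 q6 0.55
-1 1869 [-0.0329 -0.0296 -0.028 ]
  -0.020 z 0.1969 b -0.0281 n17
  -0.015 z 0.1952 b -0.0285 n78
  -0.010 z 0.1945 b -0.0296 n107
  -0.005 z 0.1946 b -0.0294 n117
  0.000 z 0.1944 b -0.0294 n113
  0.005 z 0.1948 b -0.0297 n125
  0.010 z 0.1978 b -0.0297 n150
  0.015 z 0.2011 b -0.0297 n154
  0.020 z 0.2044 b -0.0296 n163
  0.025 z 0.2064 b -0.0296 n130
  0.030 z 0.2065 b -0.0297 n117
  0.035 z 0.2066 b -0.0299 n121
  0.040 z 0.2064 b -0.0298 n120
  0.045 z 0.2065 b -0.0298 n116
1 2541 [0.0266 0.0297 0.0318]
  -0.030 z 0.2110 b 0.0299 n206
  -0.025 z 0.2108 b 0.0305 n106
  -0.020 z 0.2024 b 0.0306 n88
  -0.015 z 0.1964 b 0.0301 n78
  -0.010 z 0.1947 b 0.0293 n120
  -0.005 z 0.1946 b 0.0295 n121
  0.000 z 0.1948 b 0.0295 n129
  0.005 z 0.1951 b 0.0295 n138
  0.010 z 0.1977 b 0.0296 n176
  0.015 z 0.2011 b 0.0296 n180
  0.020 z 0.2044 b 0.0296 n194
  0.025 z 0.2065 b 0.0296 n153
  0.030 z 0.2068 b 0.0297 n147
  0.035 z 0.2066 b 0.0296 n131
  0.040 z 0.2067 b 0.0296 n151
  0.045 z 0.2066 b 0.0295 n136
bar 1543 [(np.float64(-0.0765), np.float64(0.241)), (np.float64(-0.0765), np.float64(0.24))] [-0.03392761  0.0555685 ]
```

View pics/w5.png

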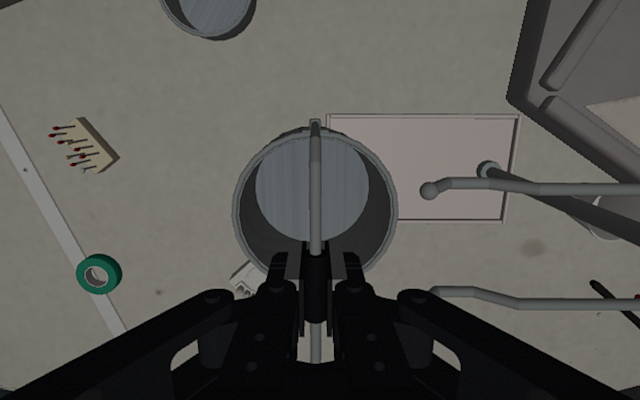

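The dip runs from about −12 to +8 mm of my estimate and is centred sideways. The bar is 76 mm in front of it at a height of 240 mm. I'll advance about 74 mm, then lower 43 mm.

Request:
send_rows:
  motion:
    - [0,0,0,0,3,0,1]
    - [0,0,0,0,6,0,1]
    - [0,0,0,0,9,0,1]
    - [0,0,0,0,10,0,1]
    - [0,0,0,0,11,0,1]
    - [0,0,0,0,11,0,1]
    - [0,0,0,0,10,0,1]
    - [0,0,0,0,8,0,1]
    - [0,0,0,0,4,0,1]
    - [0,0,0,0,2,0,1]

```text
time_s: 13.4
eef_pos: [0.5859, 0.2092, 0.2201]
eef_rot: [-0.0, 0.814, 0.58, -0.0]
wrist_force: [-0.0, -0.7, -3.9]
opening: 0.092
grasp_force: 58.7
```

Request:
send_rows:
  motion:
    - [0,0,0,0,0,0,1]
    - [0,0,0,0,0,4,1]
    - [0,0,0,0,0,6,1]
    - [0,0,0,0,0,6,1]
    - [0,0,0,0,0,6,1]
    - [0,0,0,0,0,6,1]
    - [0,0,0,0,0,5,1]
    - [0,0,0,0,0,4,1]
    - [0,0,0,0,0,2,1]
    - [0,0,0,0,0,0,1]

```text
time_s: 14.4
eef_pos: [0.5855, 0.2094, 0.1809]
eef_rot: [-0.0, 0.814, 0.58, -0.0]
wrist_force: [-0.3, -0.1, -2.8]
opening: 0.087
grasp_force: 58.7
```

Run:
```python
from h import *
p,M=pose()
shift([.5865,.209,.177])
c=cam("wrist");save(c,"w6")
P=c["P"].reshape(-1,3)
h=np.array([.587,.209]);t=np.radians(-19);x=np.array([np.cos(t),np.sin(t)]);y=np.array([-x[1],x[0]])
a=(P[:,:2]-h)@x;b=(P[:,:2]-h)@y
B=(P[:,2]>.185)&(P[:,2]<.215)&(abs(a)<.02)&(b>.035)&(b<.052);print(B.sum(),np.median(a[B]),np.median(P[B,2]))
```

```text
t 14.4 pos [0.5855 0.2094 0.1809] yaw y_tool -19.04 tilt 0.03 F [-0.3 -0.1 -2.8] open 0.087 g 58.7 q6 0.49
t 14.4 pos [0.5855 0.2094 0.1809] yaw y_tool -19.04 tilt 0.03 F [-0.3 -0.1 -2.8] open 0.087 g 58.7 q6 0.49
tool shift mm [0.  1.1 3.9]
593 -0.0022152163580368904 0.2015045286309669
```

View pics/w6.png

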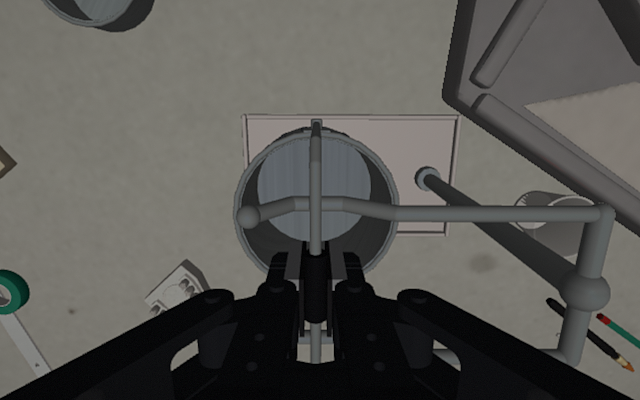

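The bar at (316,205) lies over the dip. I'll lower the last 4 mm.

Request:
send_rows:
  motion:
    - [0,0,0,0,0,1,1]
    - [0,0,0,0,0,1,1]
    - [0,0,0,0,0,1,1]
    - [0,0,0,0,0,1,1]
    - [0,0,0,0,0,0,1]
    - [0,0,0,0,0,0,1]
    - [0,0,0,0,0,0,1]
    - [0,0,0,0,0,0,1]
    - [0,0,0,0,0,0,1]
    - [0,0,0,0,0,0,1]

```text
time_s: 15.45
eef_pos: [0.5859, 0.2094, 0.1778]
eef_rot: [0.0, 0.814, 0.58, 0.0]
wrist_force: [-1.3, -1.3, 4.1]
opening: 0.094
grasp_force: 59.7
```

Request:
send_rows:
  motion:
    - [0,0,0,0,0,0,0.7]
    - [0,0,0,0,0,0,0.6]
    - [0,0,0,0,0,0,0.5]
    - [0,0,0,0,0,0,0.4]
    - [0,0,0,0,0,0,0.3]
    - [0,0,0,0,0,0,0.2]
    - [0,0,0,0,0,0,0.1]
    - [0,0,0,0,0,0,0.1]
    - [0,0,0,0,0,0,0.1]
    - [0,0,0,0,0,0,0.1]

```text
time_s: 16.45
eef_pos: [0.5856, 0.2094, 0.1773]
eef_rot: [0.0, 0.814, 0.58, -0.0]
wrist_force: [-0.2, 0.7, -0.1]
opening: 0.449
grasp_force: 0.0
```

Request:
send_rows:
  motion:
    - [0,0,0,0,0,-5,0.1]
    - [0,0,0,0,0,-5,0.1]
    - [0,0,0,0,0,-10,0.1]
    - [0,0,0,0,0,-20,0.1]
    - [0,0,0,0,0,-20,0.1]
    - [0,0,0,0,0,-20,0.1]
    - [0,0,0,0,0,-20,0.1]
    - [0,0,0,0,0,-20,0.1]
    - [0,0,0,0,0,0,0.1]
    - [0,0,0,0,0,0,0.1]

```text
time_s: 17.45
eef_pos: [0.5858, 0.2094, 0.2978]
eef_rot: [0.0, 0.814, 0.58, 0.001]
wrist_force: [-0.9, -0.4, -0.5]
opening: 0.452
grasp_force: 0.0
```

Run:
```python
from h import *
pose();c=cam("scene");save(c,"s7")
c=cam("wrist");P=c["P"].reshape(-1,3)
h=np.array([.586,.2095]);t=np.radians(-19);x=np.array([np.cos(t),np.sin(t)]);y=np.array([-x[1],x[0]])
a=(P[:,:2]-h)@x;b=(P[:,:2]-h)@y
for s in(-1,1):
    B=(P[:,2]>.19)&(P[:,2]<.215)&(abs(a)<.02)&(b*s>.035)&(b*s<.052);print("bar",B.sum(),np.median(a[B]),np.median(P[B,2]))
w=P[(np.hypot(a,b)<.07)&(P[:,2]>.095)&(P[:,2]<.125)];print("rim z",np.percentile(w[:,2],[50,90,98]))
```

```text
t 17.45 pos [0.5858 0.2094 0.2978] yaw y_tool -19.03 tilt 0.08 F [-0.9 -0.4 -0.5] open 0.452 g 0.0 q6 0.49
bar 121 -0.0013140635297739782 0.19882832993805438
bar 183 -0.001210275303403677 0.1986627513831005
rim z [0.11046411 0.11292047 0.11394454]
```

View pics/s7.png

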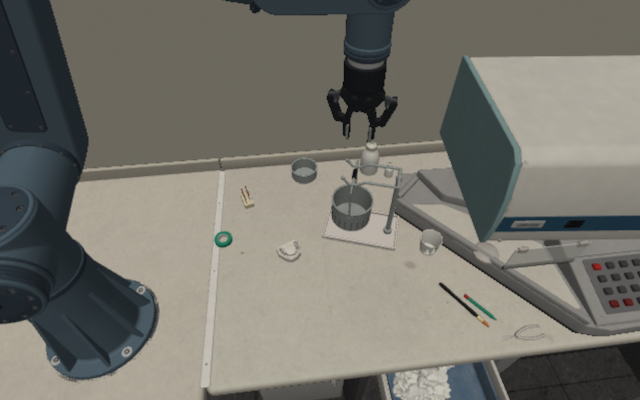

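The pot at (352,207) hangs upright from both prongs over the tray, with the gripper clear above. I'll let it settle for a second, then hand in.

Request:
send_rows:
  motion:
    - [0,0,0,0,0,0,0.1]
    - [0,0,0,0,0,0,0.1]
    - [0,0,0,0,0,0,0.1]
    - [0,0,0,0,0,0,0.1]
    - [0,0,0,0,0,0,0.1]
    - [0,0,0,0,0,0,0.1]
    - [0,0,0,0,0,0,0.1]
    - [0,0,0,0,0,0,0.1]
    - [0,0,0,0,0,0,0.1]
    - [0,0,0,0,0,0,0.1]

```text
time_s: 18.55
eef_pos: [0.5856, 0.2094, 0.2973]
eef_rot: [0.0, 0.814, 0.58, 0.0]
wrist_force: [0.6, 1.1, -1.2]
opening: 0.451
grasp_force: 0.0
```

```bash
python3 -c "
from bench import ctrl
print(ctrl.hand_in())"
```

```text
the job is handed in; nothing more can be done
None
```

The bail was swung upright on the bench, and the pot now hangs upright by its bail in the dip of both prongs with the gripper clear; I handed the job in at about 18.6 s, and no verdict came back.

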